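Pour the walnut from the tipping nut carousel

TASK

Pour only the walnut into the bowl: with the nut carousel level, push its wheel round by the upright pegs until the walnut's compartment stands squarely at the spout, then push the black tipping paddle over towards the bowl until the walnut rolls out into it, and let the carousel come back level. Do not touch the nuts with the robot, keep the other nuts in the carousel, and do not shift the bowl or anything else on the counter.

Things in the scene. Friction and masses are not known exactly. Their poses are not given: they have to be found in the camera images.
- stand: Fixed wooden stand of the nut carousel. Origin on the counter under the wheel's axis; +y points along the spout to the bowl, -x towards the robot (side of the tipping paddle), z up. Foot plate 230 (x) by 150 (y) mm; two cheeks at x = +-103 mm, 166 mm high, carry the tipping axle, which runs along the stand's x, 145 mm above the origin.
- tip (a joint): Tipping angle, rad: 0 = level (rest stop), grows as the spout goes down and the paddle's top goes towards the bowl; end stop 0.68. A damped spring brings it back to 0 in about half a second when let go. About 4 N at the paddle's top starts it, 7 N, pushed slowly, reaches the stop. The walnut rolls out over a 2 mm lip at the spout somewhere between 0.25 and 0.55 rad.
- wheel (a joint): Turning angle of the wheel about its upright axis, rad, counter-clockwise from above, free within +-6.2; friction holds it where left (about 1 N at a peg moves it). At 0 and every multiple of 1.2566 (72 degrees) a compartment stands squarely at the spout. At 0 the dividers and pegs lie at 54, 126, 198, 270, 342 degrees counter-clockwise from the stand's +x.
- hub (a point): Point on the wheel's axis at its floor, 140 mm above the counter. White floor disc 169 mm across; five compartments between radial wooden dividers 4 mm thick, 36 mm high; hub 26 mm across, 45 mm high. A clear fixed rim, 90 mm radius, 32 mm above the floor, is open at the spout only.
- peg (a point): Centre of the top of one of the five steel pegs (the one at 54 degrees at wheel angle 0); the others follow at 72 degree steps. Each stands on a divider, 62 mm from the axis, 10 mm across, top 75 mm above the wheel's floor (215 mm above the counter), 39 mm of it clear above the divider.
- spout (a point): Middle of the spout's mouth in the rim, 85 mm from the axle along the stand's +y, at the height of the wheel's floor; axes as the stand's when level, tipping with the cradle. The steel spout is 66 mm wide inside and reaches 43 mm further out over the bowl.
- paddle (a point): Middle of the top edge of the black tipping paddle, 125 mm from the wheel's axis towards the robot (stand's -x) and 240 mm above the counter when level, 95 mm above the axle. The paddle is 30 mm wide (along the axle), 8 mm thick (along the stand's y) and 50 mm high, upright when level, on a steel stem below.
- walnut: The walnut: the biggest nut, nearly round, about 33 mm across, light seam round it, origin at its centre. It lies loose in one of the four compartments that are not at the spout (the one at the spout is empty).
- pecan: Pecan: slim pointed oval, 36 by 20 mm, origin at its centre. Each of the four nuts has its own compartment.
- hazelnut: Hazelnut: small ball, 22 mm, origin at its centre.
- chestnut: Chestnut: flat foot and pointed top, 31 mm wide, 22 mm high, origin at its centre.
- bowl: White ceramic bowl, 136 mm across the rim, 50 mm high, loose on the counter under the spout. Origin at the centre of its underside.
- spoon: Steel spoon lying beyond the bowl; leave it.
- shaker: Steel shaker 40 mm across, 80 mm high, standing on the robot's side of the bowl; leave it.
- mug: Blue mug, 80 mm across, 90 mm high; leave it.
- jar: Amber glass jar, 72 mm across, 110 mm high; leave it.
- tin: Food tin, 74 mm across, 100 mm high; leave it.
Not all that is in view belongs to the job. Of the things shaped like the bowl, the white one is meant.

How it is judged:
On the way, in this order (a step that is already met when the one before it is completed fails the run):
1. the wheel is turned so that the walnut stands at the spout, carousel level (value of joint tip below 0.1 rad and x of walnut in the frame of spout between -0.03 and 0.03 m and y of walnut in the frame of spout above -0.07 m), for 0.2 s.
2. the carousel is tipped towards the bowl (value of joint tip above 0.15 rad), for 0.05 s.
3. the walnut lies in the bowl (horizontal distance between walnut and bowl below 0.055 m and z of walnut in the frame of bowl below 0.045 m), for 0.2 s.
At the end, for the whole second after the job is handed in: The walnut lies at rest in the bowl (within 55 mm of its centre, below the rim), the carousel is back level (within 0.06 rad), the pecan, hazelnut and chestnut are still in the wheel (within 90 mm of the hub point), and the bowl is within 20 mm of where it stood (all of step 3 and value of joint tip below 0.06 rad and linear speed of walnut below 0.05 m/s and distance between each of pecan, hazelnut, chestnut and hub below 0.09 m and distance of bowl from where it was at the start of the episode below 0.02 m); the robot touches nothing.
It fails at once if the robot touches a nut (contact force between any of walnut, pecan, hazelnut, chestnut and the fingers above 0.3 N or contact force between any of walnut, pecan, hazelnut, chestnut and the arm above 0.3 N).
It fails at once if another nut leaves the carousel (distance between any of pecan, hazelnut, chestnut and hub above 0.11 m).
It fails at once if the bowl is shifted by more than 20 mm (distance of bowl from where it was at the start of the episode above 0.02 m).
It fails at once if a bystander is shifted by more than 20 mm (distance of any of spoon, shaker, mug, jar, tin from where it was at the start of the episode above 0.02 m).
It also fails if it takes over 59 s, if anything falls off the work surface, if the arm or the gripper's body presses on something with over 40 N, if the wrist force passes 120 N, or if a joint passes its speed limit or range.

ROBOT

A 6-joint arm with a two-finger parallel gripper is mounted at the origin on the work surface. World frame = base frame: x ahead of the robot, y to its left, z up, the work surface at z = 0. Lengths are in m, angles in rad, forces in N, time in s.
With the tool pointing down it reaches from about 0.35 to 0.975 m from the base axis. Payload 7.1 kg.
Tool frame: the origin (TCP) lies at the centre of the arm's flange, where the gripper is bolted on; the fingertips stand 182 mm ahead of it and the grasp point (between the pads) lies 163 mm ahead of it (finger_overhang is the z of the fingertips in the tool frame, in m); z points along the fingers, y is the direction in which the jaws open and shut (so a half turn about z gives the same grasp; the last joint's range is limited). The gripper opens to 88 mm and grips with 3 to 60 N. Pads are 20 mm wide; open, the fingers measure 115 mm over their backs; the gripper's body (75 mm by 178 mm) begins 61 mm behind the grasp point.
Start: joints at [1.163, 0.423, 1.63, -0, 1.089, -0.019], TCP at [0.237, 0.578, 0.405] pointing down, gripper open.
Joint ranges: [-3, 3], [-0.9, 2.11], [0.09, 2.58], [-1.31, 4.45], [0.11, 2.69], [-2.54, 2.54]. Speed limits (rad/s): [2.39, 2.39, 3.01, 3.14, 3.14, 3.14].

INTERFACE

Orientations are given as a unit quaternion [w, x, y, z].
In Python, from workcell import * gives the robot as it stands.
- The arm moves only by the shell command python3 -m inch 'ROWS' [FORCE]. ROWS is JSON, a list of rows, each a list of 7 numbers: the shift along the world's x, y, z each as a share of 0.03 m, from -1 to 1, then the turn, a rotation vector about the world's x, y, z each as a share of 8 degrees, from -1 to 1, then the gripper's target within -1 to 1 (fully open at 1, half-way at 0, shut at -1). In form: [[x, y, z, ax, ay, az, fingers], ...]. A call has 1 to 12 rows; each row shifts and turns the commanded pose from where the row before left it; what a row does not reach is not made up. A row lasts 1/10 s, in which the tool goes at most 50 mm and 8.59 degrees, less where a joint would pass 70% of its speed; a pose out of reach is approached as far as the arm can. A call with a number of a shift or a turn outside -1 to 1 is refused whole. A call with a gripper value outside its range is refused whole. The fingers move at their own pace and stop on an object; FORCE is the grip in N (left out, the last holds). Time passes only in rows, so rows that do not move let the fingers close. It gives the time, the measured TCP pose, the force and the opening at its end, in the units of the state.
- observe(): the state, without advancing time (a new reading comes with each control period).
- capture(name): name is "scene" or "top" or "wrist"; returns a dict with "image" (384x512x3 uint8, blue, green, red), "range_z" (384x512 float32, m along the optical axis (not along the pixel's ray), 0 where there is no reading), "fx", "fy", "cx", "cy" (pixels), "D" ([k1, k2, p1, p2, k3] as OpenCV has them; the pictures are not rectified), "position" and "orientation" of the camera in the world. Camera axes: x right, y down, z forward; pixel columns grow to the right and rows downward; lengths in m; the calibration is good to about 2 mm. A picture is of the moment at which its call begins.
- job_done(): hands the job in, once; it reports no verdict.
Trained networks look in the newest picture that a camera, given by its name, has taken for a name from the list of things; names that differ only in an ending like _2 or _b are one class to them, and where a whole thing is asked for, a point or a joint stands for the part that bears it (a point fixed in the world has none). Each returns a list of dicts, best first, with "score" (0 to 1); they miss things now and then, are a little off and sometimes report something else, mostly with a low value. They report only what shows in the picture. A call takes as long as a camera call. They do not tell look-alikes from the thing itself.
- look_for(camera, label): "position" ([column, row] in pixels, amid what is visible of it).
The state is a dict: "clock": time; "q": joint angles; "qvel": joint speeds; "joint_efforts": joint torques, N m; "eef_pos": TCP position; "tcp_rot": TCP orientation; "contact_force": force on the tool from outside, world axes, zero at the start; "ft_torque": the same for the moment, N m; "finger_gap": finger opening in m.
Only numpy, scipy, OpenCV 4.12 (cv2) and the standard library are available. Lean on these libraries where they do the work, as an engineer would, in place of code of your own. Each camera call takes 0.05 s, during which the arm holds its last target.

## Working session

There is one attempt and no reset: what is moved stays moved. The work goes in short steps, Python scripts to look and compute and a shell command to move; the robot and the scene stay as the last step left them, time stands still between calls to the robot, and variables do not carry over. Pictures are saved under pics/ and viewed, and the job is handed in when it is done.

```bash
ls; mkdir -p pics; python3 - <<'E'
from workcell import *
import cv2
s=observe();print(s)
for n in("scene","top"):
    c=capture(n);cv2.imwrite(f"pics/{n}0.png",c["image"]);print(n,c["position"],c["orientation"],c["fx"],c["cx"],c["cy"],c["D"])
    for l in("walnut","pecan","hazelnut","chestnut","bowl","peg","paddle","hub","spout","stand","shaker","mug"):
        print(l,[(round(r["score"],2),[round(float(v)) for v in r["position"]]) for r in look_for(n,l)][:4])
E
```

```text
pics
{'clock': 0.0, 'q': array([ 1.16300260e+00,  4.23860614e-01,  1.63068764e+00,  1.56556315e-06,
        1.08858108e+00, -1.89823524e-02]), 'qvel': array([-9.85545042e-05,  9.39038017e-04, -4.96389620e-04, -3.10206370e-04,
        1.87546953e-04,  8.66703659e-04]), 'joint_efforts': array([ 2.05333217e-04, -5.44629157e+01, -2.73672026e+01,  6.43466832e-02,
        2.27674964e-02, -1.02405261e-04]), 'eef_pos': array([0.23678744, 0.57811217, 0.40389006]), 'tcp_rot': array([-1.63390865e-04,  1.93183753e-01,  9.81162294e-01, -7.50767479e-04]), 'contact_force': array([0.29268399, 0.34089879, 0.76458362]), 'ft_torque': array([ 0.00657137, -0.04795811, -0.03454507]), 'finger_gap': 0.08798810507971451}
scene [ 0.86105719 -0.55141518  1.15589528] [-0.27193766  0.9341348   0.22174778 -0.06534523] 447.36532098891735 257.3962707249337 193.21991144866135 [0.04616742 0.         0.         0.         0.        ]
walnut [(0.63, [252, 247])]
pecan [(0.6, [300, 228]), (0.43, [269, 228])]
hazelnut [(0.53, [222, 243])]
chestnut []
bowl [(0.83, [289, 153]), (0.7, [221, 149]), (0.66, [266, 194])]
peg [(0.57, [243, 228])]
paddle [(0.58, [242, 224])]
hub [(0.9, [242, 225]), (0.45, [223, 242])]
spout []
stand [(0.78, [243, 240])]
shaker [(0.68, [225, 185]), (0.26, [244, 223])]
mug [(0.61, [302, 117])]
top [0.2952409  0.00297855 1.60325875] [ 0.07038502 -0.69603763  0.71174807 -0.0631843 ] 446.94026105539865 253.67007882412454 188.45758326833615 [0.03641618 0.         0.         0.         0.        ]
walnut [(0.64, [285, 190])]
pecan [(0.49, [277, 166])]
hazelnut [(0.44, [286, 185])]
chestnut [(0.57, [284, 204])]
bowl [(0.84, [238, 203]), (0.79, [212, 255]), (0.69, [185, 196])]
peg [(0.66, [285, 186]), (0.46, [235, 202])]
paddle [(0.7, [283, 188])]
hub [(0.65, [284, 184]), (0.52, [283, 191]), (0.37, [278, 170])]
spout [(0.71, [279, 186])]
stand [(0.98, [286, 191])]
shaker [(0.41, [242, 231])]
mug [(0.56, [137, 206])]
```

```bash
python3 - <<'E'
import cv2
a=cv2.imread("pics/scene0.png");b=cv2.imread("pics/top0.png")
cv2.imwrite("pics/s_crop.png",cv2.resize(a[130:310,160:340],None,fx=3.3,fy=3.3,interpolation=2))
cv2.imwrite("pics/t_crop.png",cv2.resize(b[120:280,170:350],None,fx=3.3,fy=3.3,interpolation=2))
E
```

```text
(no output)
```

View pics/scene0.png

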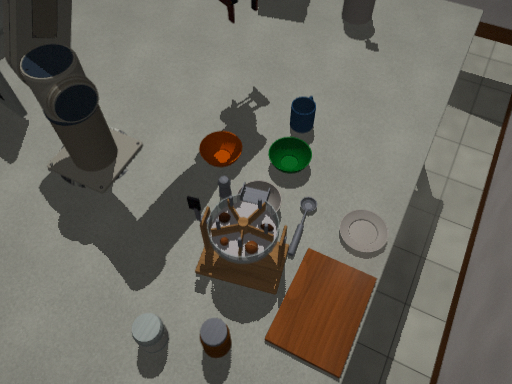

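```bash
sleep 0.1
```

```text
(no output)
```

View pics/top0.png

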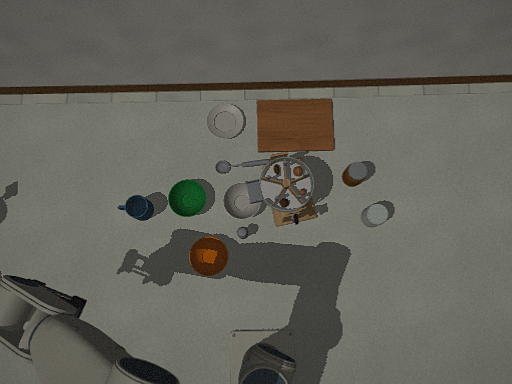

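View pics/s_crop.png

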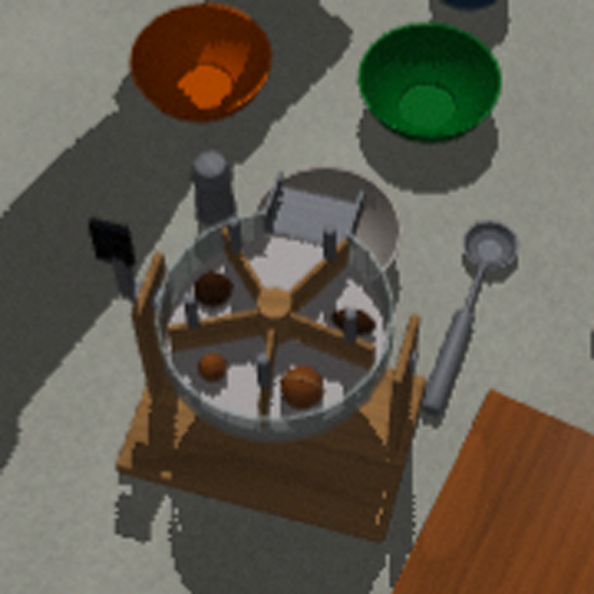

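View pics/t_crop.png

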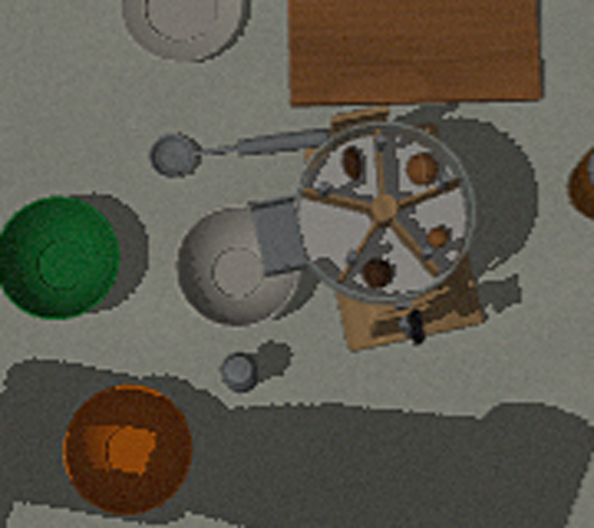

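The walnut (large, with a seam) is at scene pixel (252,247) and top pixel (298,171). The spout compartment is empty and faces the white bowl. By compartment angle, the pecan is at 18°, the chestnut at 162°, the hazelnut at 234° and the walnut at 306°, so the wheel has to turn +144°. Next I'll fit the stand pose.

```bash
cat > h.py <<'E'
from workcell import *
import cv2, numpy as np
from scipy.spatial.transform import Rotation as R
def cam(c):
    q=np.array(c["orientation"]);Rm=R.from_quat(q[[1,2,3,0]]).as_matrix()
    K=np.array([[c["fx"],0,c["cx"]],[0,c["fy"],c["cy"]],[0,0,1]]);return Rm,np.array(c["position"]),K,np.array(c["D"],float)
def proj(c,P):
    Rm,p,K,D=cam(c);r=cv2.Rodrigues(Rm.T)[0]
    return cv2.projectPoints(np.array(P,float).reshape(-1,1,3),r,-Rm.T@p,K,D)[0].reshape(-1,2)
def at_z(c,uv,z):
    Rm,p,K,D=cam(c);n=cv2.undistortPoints(np.array(uv,float).reshape(-1,1,2),K,D).reshape(-1,2)
    d=np.c_[n,np.ones(len(n))]@Rm.T;return p+d*((z-p[2])/d[:,2])[:,None]
def stand(x,y,yaw,P):
    c,s=np.cos(yaw),np.sin(yaw);P=np.atleast_2d(P);return np.c_[x+c*P[:,0]-s*P[:,1],y+s*P[:,0]+c*P[:,1],P[:,2]]
def pegs(a,z=.215): 
    t=np.radians(np.array([54,126,198,270,342]))+a;return np.c_[.062*np.cos(t),.062*np.sin(t),0*t+z]
def cloud(c):
    Rm,p,K,D=cam(c);h,w=c["range_z"].shape;u,v=np.meshgrid(np.arange(w),np.arange(h))
    n=cv2.undistortPoints(np.c_[u.ravel(),v.ravel()].astype(float).reshape(-1,1,2),K,D).reshape(-1,2)
    z=c["range_z"].ravel();return (np.c_[n*z[:,None],z]@Rm.T+p).reshape(h,w,3)
def overlay(c,x,y,yaw,a,fn,box,f=4):
    u0,v0,u1,v1=box
    im=cv2.resize(c["image"][v0:v1,u0:u1],None,fx=f,fy=f,interpolation=2)
    def dr(P,col):
        for u,v in proj(c,stand(x,y,yaw,P)): cv2.circle(im,(int((u-u0+.5)*f),int((v-v0+.5)*f)),3,col,-1)
    t=np.linspace(0,2*np.pi,60);dr(pegs(a),(0,0,255));dr([[0,0,.185]],(0,255,0))
    dr(np.c_[.09*np.cos(t),.09*np.sin(t),0*t+.172],(255,0,255))
    dr([[-.14,0,.24],[-.11,0,.24]],(0,255,255));dr([[.115,.075,.012],[.115,-.075,.012],[-.115,.075,.012],[-.115,-.075,.012]],(255,255,0))
    dr([[-.033,.128,.14],[.033,.128,.14]],(255,128,0))
    cv2.imwrite(fn,im)
E
python3 - <<'E'
from h import *
T=capture("top");S=capture("scene")
f=lambda u,v:(u/3.3+170,v/3.3+120); g=lambda u,v:(u/3.3+160,v/3.3+130)
for n,c,k,h,p in(("top",T,f,(384,202),(414,313)),("scene",S,g,(275,297),(110,222))):
    H=at_z(c,k(*h),.185)[0];P=at_z(c,k(*p),.24)[0];print(n,H,P,np.hypot(*(H-P)[:2]),np.degrees(np.arctan2(*(H-P)[1::-1])))
C=cloud(T);v,u=217,296;print(C[212:222:2,292:300:2,2])
H=at_z(T,f(384,202),.185)[0]
print("bowl",at_z(T,(238,203),.03),"shaker",at_z(T,(242,231),.08))
overlay(T,H[0],H[1],np.radians(15),0,"pics/ov1.png",(230,140,330,240),6)
E
```

```text
top [ 0.58833815 -0.09174273  0.185     ] [ 0.47103122 -0.11221389  0.24      ] 0.1190797307171369 9.89896643054646
scene [ 0.58598658 -0.08592921  0.185     ] [ 0.46473716 -0.11096876  0.24      ] 0.1238079255951734 11.6682800363013
[[0.15381561 0.15274588 0.01295329 0.16857188]
 [0.16599901 0.23829272 0.2342357  0.16572829]
 [0.14983303 0.23007869 0.24343625 0.11075899]
 [0.14638351 0.20619869 0.24657567 0.04084106]
 [0.15001458 0.20458147 0.24497455 0.01451533]]
bowl [[0.54520782 0.07279764 0.03      ]] shaker [[0.44041157 0.05833474 0.08      ]]
```

View pics/ov1.png

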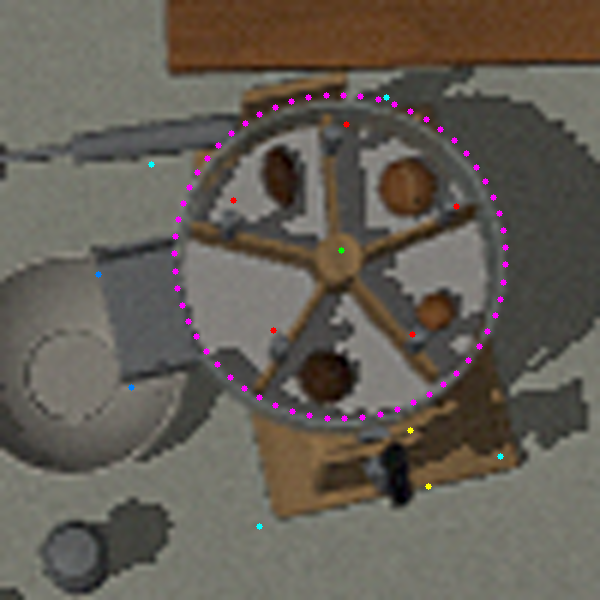

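```bash
python3 - <<'E'
from h import *
T=capture("top");S=capture("scene")
overlay(T,.584,-.089,np.radians(10.5),0,"pics/ov2.png",(230,140,330,240),6)
overlay(S,.584,-.089,np.radians(10.5),0,"pics/ov2s.png",(180,170,300,300),5)
E
```

```text
(no output)
```

View pics/ov2.png

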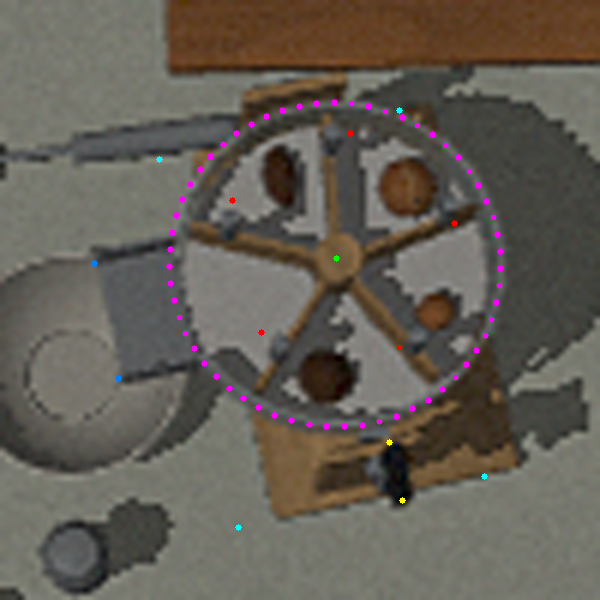

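View pics/ov2s.png

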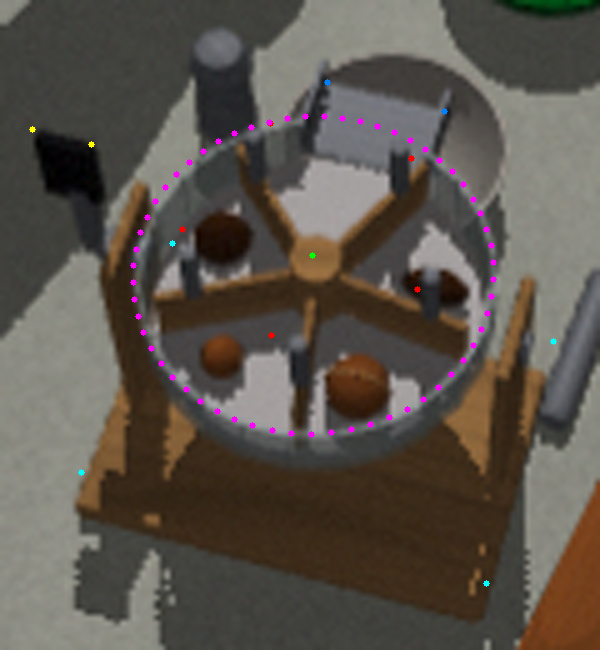

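```bash
cat > fit.py <<'E'
from h import *
from scipy.optimize import least_squares
T=capture("top");S=capture("scene")
t=lambda u,v:(u/6+230-.5,v/6+140-.5); s=lambda u,v:(u/5+180-.5,v/5+170-.5)
OT=[((0,0,.185),t(338,256)),((-.115,.075,.0),t(275,520)),((-.115,-.075,.0),t(521,466)),((-.14,0,.24),t(403,505)),((-.11,0,.24),t(389,443)),((-.033,.128,.15),t(122,383)),((.033,.128,.15),t(96,250))]
OS=[((0,0,.185),s(316,248)),((-.115,-.075,0),s(80,515)),((.115,-.075,0),s(482,620)),((-.14,0,.24),s(38,135)),((-.11,0,.24),s(100,148))]
PS=[((298,340)),((432,270)),((402,155)),((256,140)),((188,248))] # pegs 4(270),5(342),1,2,3
PS=[s(*PS[i]) for i in (2,3,4,0,1)]
def res(p,full=False):
    x,y,w,a,bu,bv,cu,cv_=p
    r=[]
    r.append(proj(T,stand(x,y,w,[o[0] for o in OT]))-[o[1] for o in OT]+[bu,bv])
    r.append(proj(S,stand(x,y,w,[o[0] for o in OS]))-[o[1] for o in OS]+[cu,cv_])
    r.append(proj(S,stand(x,y,w,pegs(a)))-np.array(PS)+[cu,cv_])
    if full:return r
    return np.r_[np.concatenate(r).ravel(),np.array([bu,bv,cu,cv_])]
o=least_squares(res,[.584,-.089,.2,0,0,0,0,0],loss="soft_l1")
print(o.x[:3],np.degrees(o.x[2:4]),o.x[4:]);
for r in res(o.x,True):print(np.round(r,1).tolist())
overlay(T,*o.x[:4],"pics/ov3.png",(230,140,330,240),6)
overlay(S,*o.x[:4],"pics/ov3s.png",(180,170,300,300),5)
E
python3 fit.py
```

```text
[ 0.58624964 -0.090005    0.17863644] [10.23511416  9.78507115] [0.44168737 0.11208374 0.09861609 0.28994933]
[[0.5, -0.2], [-5.7, 1.1], [-5.9, 1.8], [0.4, -1.4], [0.6, -0.6], [-0.1, -1.9], [0.4, 1.0]]
[[0.1, 2.5], [1.4, -6.0], [1.2, -4.5], [-0.3, -0.3], [-1.0, 0.1]]
[[-0.2, -0.9], [-0.1, -0.8], [-0.1, 0.9], [-0.3, 1.0], [-0.1, 1.6]]
```

View pics/ov3.png

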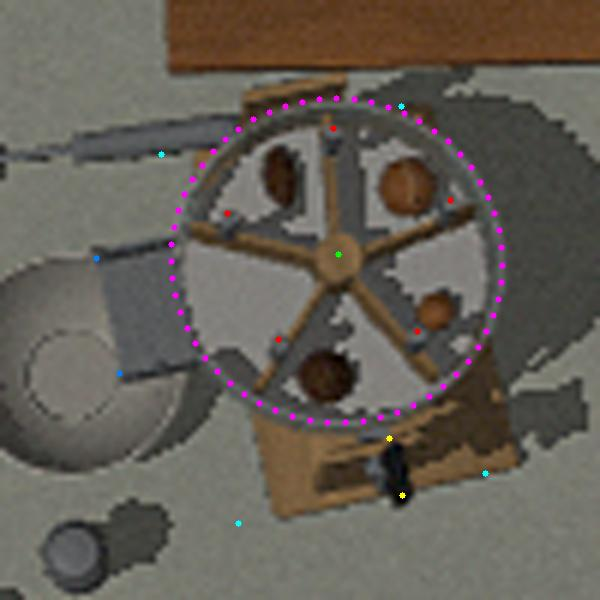

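View pics/ov3s.png

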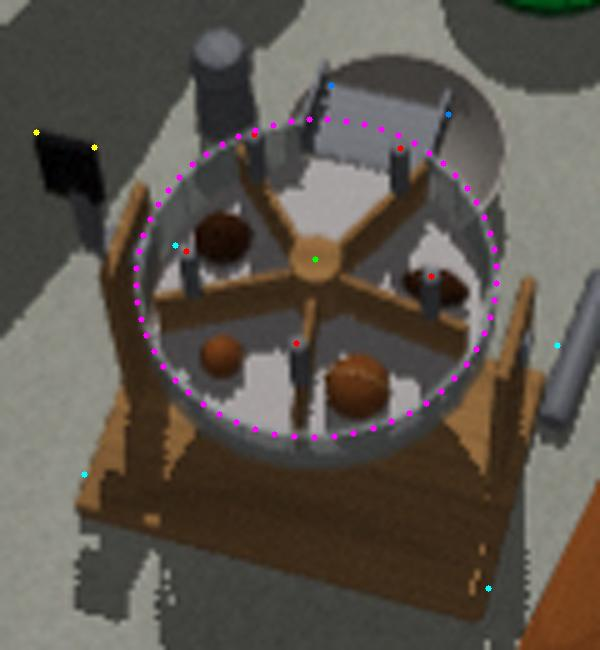

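```bash
sed -e 's/x,y,w,a,bu,bv,cu,cv_=p/x,y,w,a,bu,bv,cu,cv_,fo=p/; s/,0,0,0,0,0\],loss/,0,0,0,0,0,-.025],loss/; s/\[o\[0\] for o in OT\]/F(OT,fo)/; s/\[o\[0\] for o in OS\]/F(OS,fo)/' -e 's/^def res/F=lambda O,fo:[(q[0],q[1]+(fo if q[2]==0 else 0),q[2]) for q,_ in O]\ndef res/' fit.py > fit2.py; python3 fit2.py
```

```text
[ 0.5853825  -0.0881462   0.19456858] [11.14795822  9.10585105] [ 0.48157559  0.1277583   0.320959    0.11074554 -0.01933236]
[[-0.1, 0.1], [-0.3, 0.4], [-0.7, 0.5], [0.5, -1.2], [0.6, -0.4], [-0.3, -1.1], [-0.2, 1.9]]
[[0.3, 1.6], [-0.5, 0.1], [0.3, 0.8], [-0.3, -0.4], [-1.0, -0.2]]
[[0.0, -1.9], [0.1, -1.7], [0.2, 0.1], [0.1, 0.0], [0.2, 0.5]]
```

```bash
python3 -m inch '[[0.62,-1,0.6,0,0,-0.88,-0.45],[0.62,-1,0.6,0,0,-0.88,-0.45],[0.62,-1,0.6,0,0,-0.88,-0.45],[0.62,-1,0,0,0,-0.88,-0.45],[0.62,-1,0,0,0,-0.88,-0.45],[0.62,-1,0,0,0,-0.88,-0.45],[0.62,-1,0,0,0,-0.88,-0.45],[0.62,-1,0,0,0,-0.88,-0.45],[0.62,-1,0,0,0,-0.88,-0.45],[0.62,-1,0,0,0,-0.88,-0.45],[0.62,-1,0,0,0,-0.88,-0.45],[0.62,-1,0,0,0,-0.88,-0.45]]'
```

```text
clock: 2.9
eef_pos: [0.4607, 0.217, 0.4589]
tcp_rot: [0.0, 0.804, 0.594, 0.0]
contact_force: [0.9, 0.0, 0.1]
finger_gap: 0.0241
```

```bash
python3 -m inch '[[0.62,-1,0,0,0,-0.9,-0.45],[0.62,-1,0,0,0,-0.9,-0.45],[0.62,-1,0,0,0,-0.9,-0.45],[0.62,-1,0,0,0,-0.9,-0.45],[0.62,-1,0,0,0,-0.9,-0.45],[0.62,-1,0,0,0,-0.9,-0.45],[0.62,-1,0,0,0,-0.9,-0.45],[0.62,-1,0,0,0,-0.9,-0.45],[0.62,-1,0,0,0,-0.9,-0.45],[0.62,-1,0,0,0,-0.8,-0.45],[0,0,0,0,0,0,-0.45]]'
python3 - <<'E'
from h import *
for n in("wrist","scene"):
    c=capture(n);cv2.imwrite(f"pics/{n}1.png",c["image"]);print(n,c["position"])
    if n=="wrist": cv2.imwrite("pics/w1m.png",c["image"])
s=observe();print(s["q"],s["eef_pos"],s["tcp_rot"])
E
```

```text
clock: 4.0
eef_pos: [0.6476, -0.0849, 0.4584]
tcp_rot: [0.0, 1.0, 0.015, 0.001]
contact_force: [0.2, -0.0, 0.0]
finger_gap: 0.0238
wrist [ 0.72506297 -0.08241448  0.43829747]
scene [ 0.86105719 -0.55141518  1.15589528]
[-1.44737243e-01  4.10049231e-01  1.51985444e+00  3.33465458e-04
  1.21262434e+00  1.39028638e+00] [ 0.64600928 -0.08209401  0.45820679] [-2.29785620e-04  9.99840967e-01  1.78268801e-02 -4.36232513e-04]
```

View pics/wrist1.png

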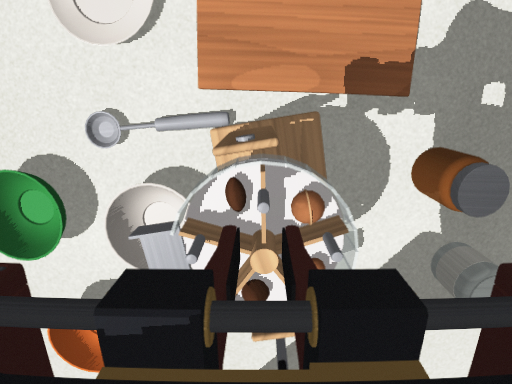

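View pics/scene1.png

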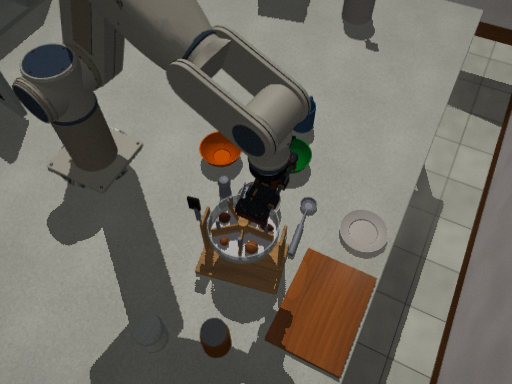

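```bash
python3 - <<'E'
from h import *
c=capture("wrist")
overlay(c,.5854,-.0881,.1946,np.radians(9.1),"pics/ov4.png",(160,110,380,310),3.5)
s=observe();print(s["eef_pos"])
E
```

```text
[ 0.64570865 -0.08133911  0.45830855]
```

View pics/ov4.png

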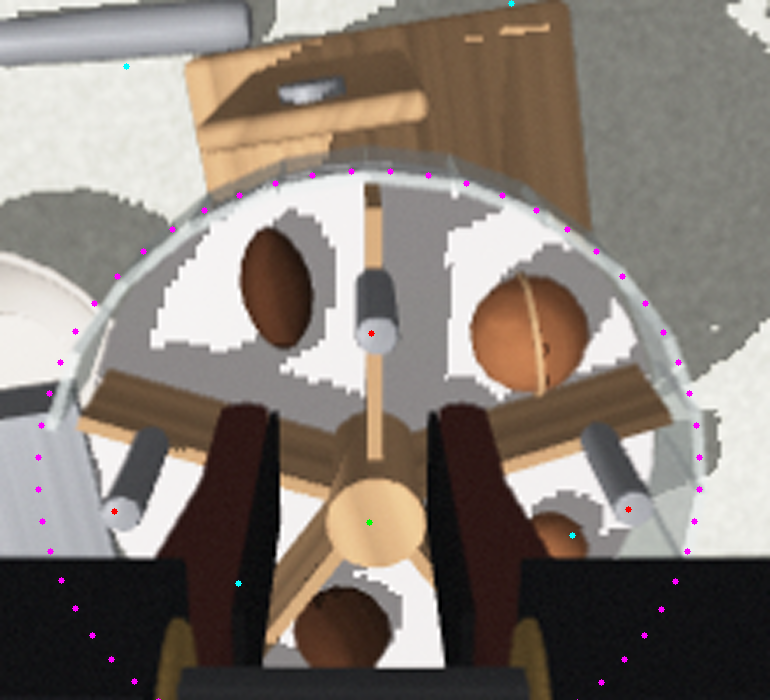

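```bash
python3 -m inch '[[0,-0.2,0,0,0,0,-0.45],[0.05,0,-0.7,0,0,0,-0.45],[0,0,-0.7,0,0,0,-0.45],[0,0,-0.7,0,0,0,-0.45],[0,0,-0.75,0,0,0,-0.45],[0,0,0,0,0,0,-0.45],[0,0,0,0,0,0,-0.45]]'
python3 - <<'E'
from h import *
c=capture("wrist");cv2.imwrite("pics/w2.png",c["image"])
s=observe();print(s["eef_pos"],s["contact_force"])
E
```

```text
clock: 4.85
eef_pos: [0.6475, -0.0871, 0.3736]
tcp_rot: [-0.0, 1.0, 0.018, -0.0]
contact_force: [-0.3, -0.3, 0.1]
finger_gap: 0.0239
[ 0.64781072 -0.08724953  0.37439469] [-0.16028392  0.31611694  1.32413934]
```

View pics/w2.png

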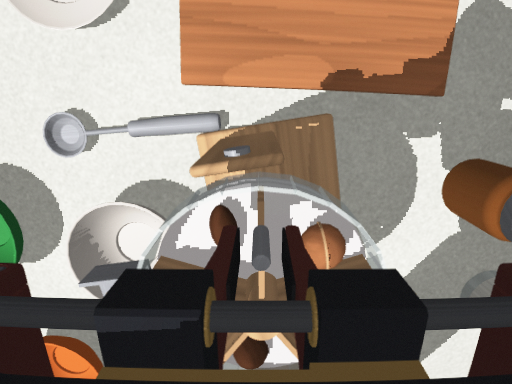

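```bash
python3 - <<'E'
import numpy as np
t=np.radians(2+4.6*np.arange(31));p=np.c_[np.cos(t),np.sin(t)]*.062+[.5855,-.0895]
print(np.round(np.diff(p,axis=0)/.03,2).tolist(),p[-1],p[12],p[24])
E
```

```text
[[-0.01, 0.17], [-0.03, 0.16], [-0.04, 0.16], [-0.05, 0.16], [-0.06, 0.15], [-0.08, 0.15], [-0.09, 0.14], [-0.1, 0.13], [-0.11, 0.12], [-0.12, 0.12], [-0.13, 0.11], [-0.14, 0.1], [-0.14, 0.08], [-0.15, 0.07], [-0.15, 0.06], [-0.16, 0.05], [-0.16, 0.03], [-0.16, 0.02], [-0.17, 0.01], [-0.17, -0.0], [-0.16, -0.02], [-0.16, -0.03], [-0.16, -0.04], [-0.16, -0.06], [-0.15, -0.07], [-0.14, -0.08], [-0.14, -0.09], [-0.13, -0.1], [-0.12, -0.11], [-0.11, -0.12]] [ 0.53800524 -0.04964717] [ 0.61908591 -0.03738487] [ 0.56187364 -0.03217815]
```

```bash
python3 -m inch '[[-0.01,0.17,0,0,0,0.575,-0.64],[-0.03,0.16,0,0,0,0.575,-0.64],[-0.04,0.16,0,0,0,0.575,-0.64],[-0.05,0.16,0,0,0,0.575,-0.64],[-0.06,0.15,0,0,0,0.575,-0.64],[-0.08,0.15,0,0,0,0.575,-0.64],[-0.09,0.14,0,0,0,0.575,-0.64],[-0.1,0.13,0,0,0,0.575,-0.64],[-0.11,0.12,0,0,0,0.575,-0.64],[-0.12,0.12,0,0,0,0.575,-0.64],[-0.13,0.11,0,0,0,0.575,-0.64],[-0.14,0.1,0,0,0,0.575,-0.64]]'
python3 - <<'E'
from h import *
c=capture("wrist");cv2.imwrite("pics/w3.png",c["image"])
s=observe();print(s["eef_pos"],s["contact_force"],s["q"])
E
```

```text
clock: 6.1
eef_pos: [0.6193, -0.0373, 0.3753]
tcp_rot: [0.001, 0.877, 0.481, 0.002]
contact_force: [1.9, -1.9, -0.4]
finger_gap: 0.0158
[ 0.61863979 -0.03697229  0.37508585] [-0.8044444   0.22583372 -0.43658034] [-7.89150305e-02  4.48739251e-01  1.66536908e+00  1.10872067e-04
  1.02489912e+00  4.84865603e-01]
```

View pics/w3.png

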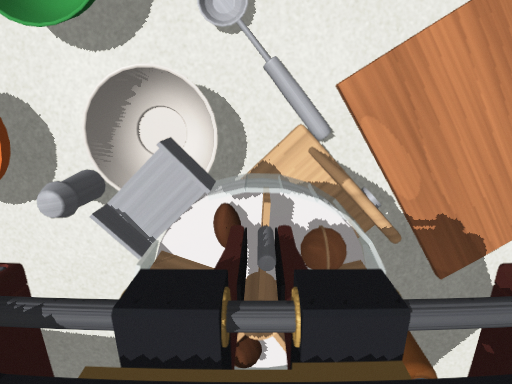

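The peg at (265,245) is held between the fingers and the wheel is turning with it. The nuts stay below the tips.

```bash
python3 -m inch '[[-0.14,0.08,0,0,0,0.575,-0.64],[-0.15,0.07,0,0,0,0.575,-0.64],[-0.15,0.06,0,0,0,0.575,-0.64],[-0.16,0.05,0,0,0,0.575,-0.64],[-0.16,0.03,0,0,0,0.575,-0.64],[-0.16,0.02,0,0,0,0.575,-0.64],[-0.17,0.01,0,0,0,0.575,-0.64],[-0.17,0,0,0,0,0.575,-0.64],[-0.16,-0.02,0,0,0,0.575,-0.64],[-0.16,-0.03,0,0,0,0.575,-0.64],[-0.16,-0.04,0,0,0,0.575,-0.64],[-0.16,-0.06,0,0,0,0.575,-0.64]]'
python3 -m inch '[[-0.15,-0.07,0,0,0,0.575,-0.64],[-0.14,-0.08,0,0,0,0.575,-0.64],[-0.14,-0.09,0,0,0,0.575,-0.64],[-0.13,-0.1,0,0,0,0.575,-0.64],[-0.12,-0.11,0,0,0,0.575,-0.64],[-0.11,-0.12,0,0,0,0.575,-0.64],[0,0,0,0,0,0,-0.64],[0,0,0,0,0,0,-0.64]]'
python3 - <<'E'
from h import *
c=capture("wrist");cv2.imwrite("pics/w4.png",c["image"])
overlay(c,.5855,-.0896,.1946,0,"pics/w4o.png",(100,100,420,320),2.4)
s=observe();print(s["eef_pos"],s["contact_force"],s["q"])
E
```

```text
clock: 7.35
eef_pos: [0.5623, -0.0323, 0.3749]
tcp_rot: [0.001, 0.555, 0.832, 0.001]
contact_force: [1.1, 0.6, 0.5]
finger_gap: 0.0154
clock: 8.15
eef_pos: [0.5384, -0.0496, 0.3742]
tcp_rot: [0.001, 0.343, 0.939, 0.0]
contact_force: [-0.7, 0.0, -0.1]
finger_gap: 0.0157
[ 0.53842674 -0.04951695  0.37396061] [ 0.63235299 -0.82522371  0.0841556 ] [-1.13718830e-01  3.39843674e-01  1.84204053e+00  2.41556475e-06
  9.58253376e-01 -9.84658204e-01]
```

View pics/w4o.png

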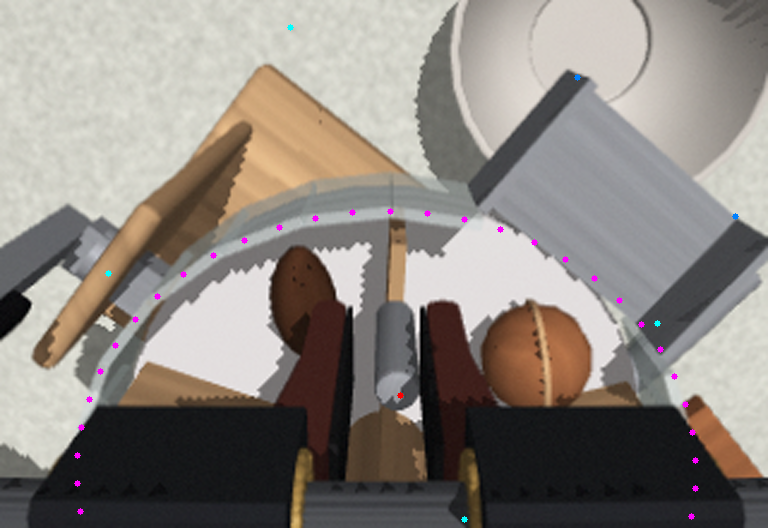

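```bash
python3 -m inch '[[0,0,0.6,0,0,0,-0.64],[0,0,0.8,0,0,0,-0.64],[0,0,0.8,0,0,0,-0.64],[0,0,0.7,0,0,0,-0.64],[-0.46,-0.66,0,0,0,-0.975,-1],[-0.46,-0.66,0,0,0,-0.975,-1],[-0.46,-0.66,0,0,0,-0.975,-1],[-0.46,-0.66,0,0,0,-0.975,-1],[-0.46,-0.66,0,0,0,-0.975,-1],[0,0,0,0,0,0,-1],[0,0,0,0,0,0,-1]]'
python3 - <<'E'
from h import *
c=capture("wrist");cv2.imwrite("pics/w5.png",c["image"])
s=observe();print(s["eef_pos"],s["contact_force"],s["q"],s["finger_gap"])
c=capture("top");overlay(c,.5855,-.0896,.1946,0,"pics/t5o.png",(230,140,330,240),6)
c=capture("scene");overlay(c,.5855,-.0896,.1946,0,"pics/s5o.png",(180,170,300,300),5)
E
```

```text
clock: 9.3
eef_pos: [0.4693, -0.1486, 0.4605]
tcp_rot: [0.0, 0.636, 0.772, 0.0]
contact_force: [1.0, -0.6, 1.4]
finger_gap: 0.0006
[ 0.46953573 -0.14823636  0.46043589] [1.02117987 0.61613743 0.13057869] [-3.30066614e-01  1.58701580e-01  1.86121246e+00  3.88864328e-04
  1.12105054e+00 -5.24481978e-01] 0.0002294060635525482
```

View pics/w5.png

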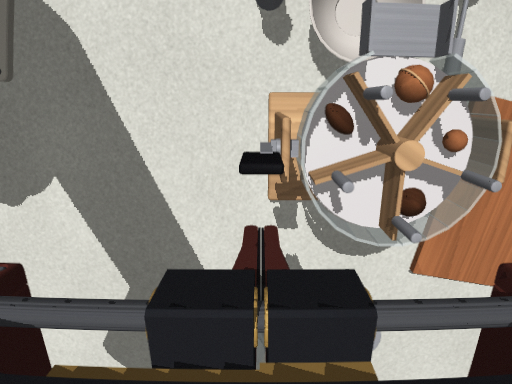

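View pics/s5o.png

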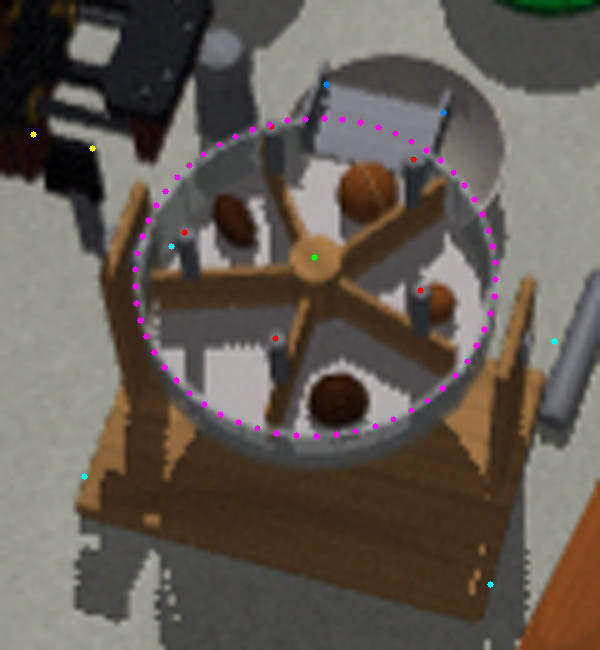

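View pics/t5o.png

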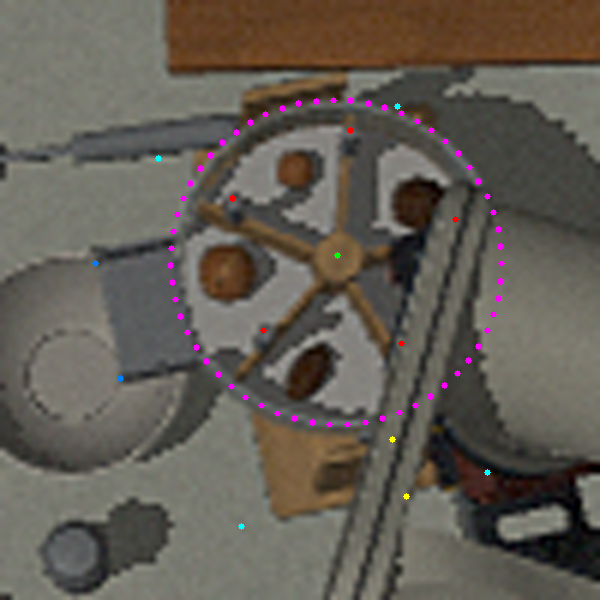

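The pegs match the zero-wheel-angle model to about 1°, and the walnut stands at the spout. The paddle, at (262,162) in the wrist view, is straight ahead of the fingers. Next I descend and push.

```bash
python3 -m inch '[[0,0,-0.75,0,0,0,-1],[0,0,-0.75,0,0,0,-1],[0,0,-0.75,0,0,0,-1],[0,0,0,0,0,0,-1],[-0.03,0.16,0,0,0,0,-1],[-0.03,0.16,0,0,0,0,-1],[-0.03,0.16,0,0,0,0,-1],[-0.03,0.16,0,0,0,0,-1],[-0.02,0.1,0,0,0,0,-1],[-0.02,0.1,0,0,0,0,-1]]'
python3 - <<'E'
from h import *
c=capture("wrist");cv2.imwrite("pics/w6.png",c["image"])
s=observe();print(s["eef_pos"],s["contact_force"])
E
```

```text
clock: 10.45
eef_pos: [0.4646, -0.1236, 0.3936]
tcp_rot: [0.001, 0.635, 0.772, -0.0]
contact_force: [0.2, -5.6, 4.5]
finger_gap: 0.0005
[ 0.4645086  -0.12332055  0.39353211] [-0.63476024 -3.65616148  3.27870807]
```

View pics/w6.png

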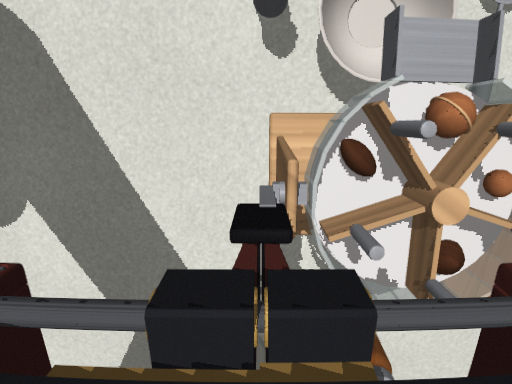

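```bash
python3 -m inch '[[-0.02,0.11,0,0,0,0,-1],[-0.02,0.11,0,0,0,0,-1],[-0.02,0.11,0,0,0,0,-1],[-0.02,0.11,0,0,0,0,-1],[-0.02,0.11,0,0,0,0,-1],[-0.02,0.11,0,0,0,0,-1],[-0.02,0.11,0,0,0,0,-1],[0,0,0,0,0,0,-1],[0,0,0,0,0,0,-1]]'
python3 - <<'E'
from h import *
c=capture("wrist");cv2.imwrite("pics/w7.png",c["image"])
s=observe();print(s["eef_pos"],s["contact_force"])
E
```

```text
clock: 11.4
eef_pos: [0.4604, -0.1008, 0.3929]
tcp_rot: [0.001, 0.636, 0.772, -0.0]
contact_force: [0.9, -7.4, -1.0]
finger_gap: 0.0005
[ 0.46035871 -0.10076803  0.39289059] [ 1.93995125 -6.40230733 -1.93004296]
```

View pics/w7.png

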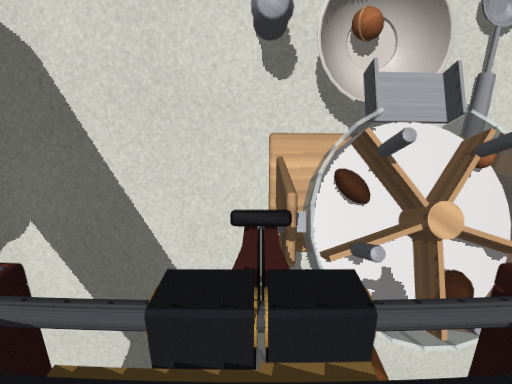

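The walnut is already in the bowl, at pixel (368,22). I'll back off slowly so the carousel settles level, then lift away.

```bash
python3 -m inch '[[0.02,-0.14,0,0,0,0,-1],[0.03,-0.16,0,0,0,0,-1],[0.03,-0.16,0,0,0,0,-1],[0.03,-0.16,0,0,0,0,-1],[0.03,-0.16,0,0,0,0,-1],[0.03,-0.16,0,0,0,0,-1],[0.03,-0.16,0,0,0,0,-1],[0.03,-0.2,0,0,0,0,-1],[0.03,-0.3,0,0,0,0,-1],[0,-0.3,0,0,0,0,-1],[0,0,0.5,0,0,0,-1],[0,0,0.8,0,0,0,-1]]'
python3 -m inch '[[0,0,0.8,0,0,0,-1],[0,0,0,0,0,0,-1],[0,0,0,0,0,0,-1],[0,0,0,0,0,0,-1],[0,0,0,0,0,0,-1],[0,0,0,0,0,0,-1]]'
python3 - <<'E'
from h import *
s=observe();print(s["eef_pos"],s["contact_force"])
c=capture("wrist");cv2.imwrite("pics/w8.png",c["image"])
c=capture("top");overlay(c,.5855,-.0896,.1946,0,"pics/t8.png",(210,140,330,240),6)
r=look_for("top","walnut");b=look_for("top","bowl");print([(x["score"],x["position"]) for x in r],[(x["score"],x["position"]) for x in b])
c=capture("scene");overlay(c,.5855,-.0896,.1946,0,"pics/s8.png",(180,130,320,290),3.7)
E
```

```text
clock: 12.65
eef_pos: [0.4674, -0.1579, 0.4308]
tcp_rot: [-0.002, 0.636, 0.772, -0.001]
contact_force: [-0.5, 0.2, -0.0]
finger_gap: 0.0008
clock: 13.25
eef_pos: [0.4677, -0.1572, 0.4548]
tcp_rot: [-0.001, 0.636, 0.772, -0.0]
contact_force: [-0.9, 0.6, 0.0]
finger_gap: 0.0004
[ 0.46774665 -0.15720937  0.45480207] [-0.93875671  0.60668221  0.04810569]
[(0.5, [243.7, 195.6])] [(0.83, [210.5, 254.5]), (0.81, [237.0, 204.3]), (0.73, [279.3, 187.3]), (0.58, [187.3, 198.4])]
```

View pics/w8.png

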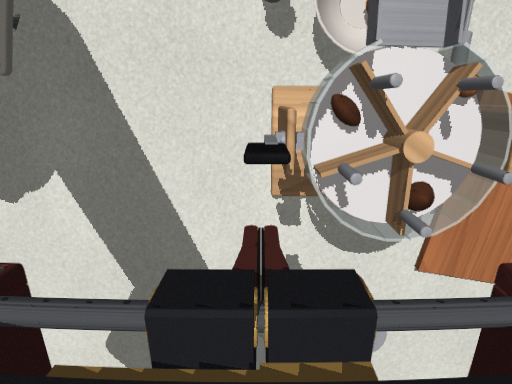

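View pics/t8.png

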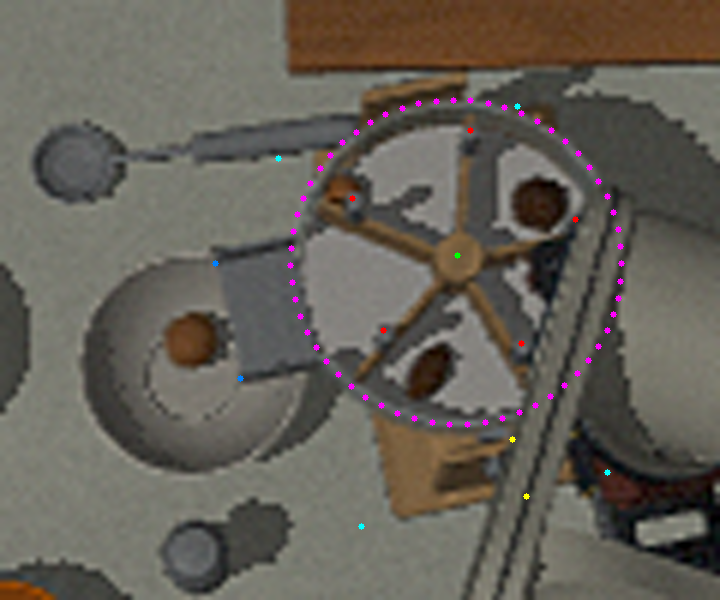

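View pics/s8.png

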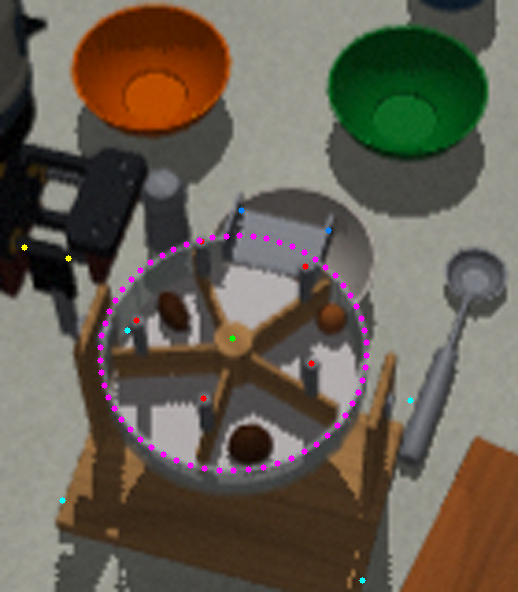

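```bash
python3 -m inch '[[0,0,0,0,0,0,-1],[0,0,0,0,0,0,-1],[0,0,0,0,0,0,-1],[0,0,0,0,0,0,-1],[0,0,0,0,0,0,-1],[0,0,0,0,0,0,-1],[0,0,0,0,0,0,-1],[0,0,0,0,0,0,-1],[0,0,0,0,0,0,-1],[0,0,0,0,0,0,-1],[0,0,0,0,0,0,-1],[0,0,0,0,0,0,-1]]'
python3 - <<'E'
from h import *
c=capture("top");im=c["image"]
cv2.imwrite("pics/t9.png",cv2.resize(im[170:230,215:275],None,fx=8,fy=8,interpolation=2))
r=look_for("top","walnut")[0]["position"];b=[x["position"] for x in look_for("top","bowl")];print(r,b)
w=at_z(c,r,.025)[0];print(w); C=cloud(c);print(C[int(round(r[1])),int(round(r[0]))])
bb=min(b,key=lambda p:np.hypot(p[0]-238,p[1]-203));print(at_z(c,bb,.03))
print("floor centre",at_z(c,(190/6+210-.5,378/6+140-.5),.005))
E
```

```text
clock: 14.7
eef_pos: [0.4679, -0.1573, 0.4557]
tcp_rot: [0.0, 0.636, 0.772, 0.0]
contact_force: [0.0, -0.4, -0.4]
finger_gap: 0.0004
[298.8, 174.6] [[236.4, 203.2], [210.0, 254.9], [186.3, 198.3], [279.7, 188.2], [282.6, 183.6], [299.2, 174.0]]
[ 0.64470712 -0.14811302  0.025     ]
[ 0.61475097 -0.13636253  0.15408673]
[[0.54461905 0.07850987 0.03      ]]
floor centre [[0.55074565 0.06241407 0.005     ]]
```

View pics/t9.png

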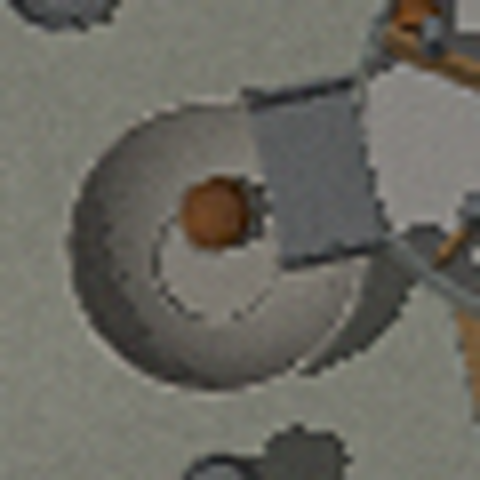

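```bash
python3 -c "
from workcell import *
print(job_done())"
```

```text
the job is handed in; nothing more can be done
None
```

The walnut is in the white bowl and the job is handed in, at about 15 s of the 59 s allowed. No verdict was reported.

I straddled one peg with the fingers and turned the wheel about 135° counter-clockwise until the walnut stood at the spout. I then pushed the paddle with the closed fingers at about 7 N. The walnut rolled out, and I let the carousel come back level and lifted clear.

What the last checks showed:
- **Walnut:** it lies about 22 mm from the bowl's centre and sat in the same place in pictures about 1.4 s apart.
- **Carousel:** it looks level. The pegs and rim match the level model to within about 1°.
- **Other nuts:** the pecan, hazelnut and chestnut are still in the wheel.
- **Bowl and counter:** the bowl's edge is at the same pixels as at the start. The spoon and shaker look unmoved. I did not check the mug, jar and tin separately, but the arm stayed well above them.
- **Robot:** it touches nothing, with measured force around 0.5 N, which is noise level.

One check disagreed. In the last picture the walnut detector marked a nut still in the wheel (the chestnut, by its position). The picture itself and the detector's call about 1.4 s earlier both put the walnut in the bowl.

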